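# Open the child-resistant tablet tub

### The arm

A 6-joint arm with a two-finger parallel gripper is mounted at the origin on a cart in front of the work surface, level with it; the furniture and walls round the work are solid. World frame = base frame: x ahead of the robot, y to its left, z up, the work surface at z = 0. Lengths are in m, angles in rad, forces in N, time in s.
With the tool pointing down it reaches from about 0.4 to 0.925 m from the base axis. Payload 3.4 kg.
Tool frame: the origin (TCP) lies midway between the tips of the shut fingers; the grasp point (between the pads) lies 19 mm behind it; z points along the fingers, y is the line along which they close (so a half turn about z gives the same grasp; the last joint's range is limited). The gripper opens to 85 mm and grips with 20 to 120 N. Pads are 22 mm wide; open, the fingers measure 114 mm over their backs; the gripper's body (76 mm by 85 mm) begins 54 mm behind the grasp point. The pads swing forward as they close: fully open they stand 13 mm farther back than shut.
Start: joints at [1.187, 0.307, 1.506, -0, 1.328, -0.073], TCP at [0.176, 0.547, 0.231] pointing down, gripper open.
Joint ranges: [-3.12, 3.12], [-1.05, 2.28], [0.14, 2.33], [-1.42, 4.57], [0.1, 2.73], [-2.68, 2.68]. Speed limits (rad/s): [2.57, 2.57, 3.14, 3.14, 3.14, 3.14].

### API

Orientations are given as a rotation vector (axis times angle).
In Python, from plant import bot gives the robot as it stands. The module is installed in compiled form; this text tells all that it offers.
- The arm moves only by the shell command python3 -m creep 'ROWS' [FORCE]. ROWS is JSON, a list of rows, each an object of numbers: "jaw": the opening, from 0 (shut) to 1 (fully open); "tx", "ty", "tz": the shift along the tool's x, y, z in mm; "wx", "wy", "wz": the turn, a rotation vector about the tool's x, y, z in degrees. A call has 1 to 8 rows; each row is the pose to reach, as a shift and turn from the pose commanded when the call began, along the tool's axes at that moment; what a row does not reach only later rows make up. A row lasts 1/10 s, in which the tool goes at most 50 mm and 8.59 degrees, less where a joint would pass 70% of its speed; a pose out of reach is approached as far as the arm can. A call with a gripper value outside its range is refused whole. The fingers move at their own pace and stop on an object; FORCE is the grip in N (left out, the last holds). Time passes only in rows, so rows that repeat a pose let the fingers close. It gives the time, the measured TCP pose, the force, the opening and the grip force at its end, in the units of the state.
- bot.sense(): the state, without advancing time (a new reading comes with each control period).
- bot.snapshot(name): name is "scene" or "top" or "wrist"; returns a dict with "frame" (400x640x3 uint8, red, green, blue), "depth" (400x640 float32, m along the optical axis (not along the pixel's ray), 0 where there is no reading), "fovy" (degrees; the focal length in pixels is half the picture's height over the tangent of half this angle, whatever the lens; pixels are square), "cx", "cy" (the principal point, pixels), "D" ([k1, k2, p1, p2, k3] as OpenCV has them; the pictures are not rectified), "T" (4x4, takes a point from camera to world coordinates). Camera axes: x right, y down, z forward; pixel columns grow to the right and rows downward; lengths in m; the calibration is good to about 2 mm. A picture is of the moment at which its call begins.
- bot.sign_off(): hands the job in; it is judged then, once.
Trained networks look in the newest picture that a camera, given by its name, has taken for a name from the list of things; names that differ only in an ending like _2 or _b are one class to them, and where a whole thing is asked for, a point or a joint stands for the part that bears it (a point fixed in the world has none). Each returns a list of dicts, best first, with "conf" (0 to 1); they miss things now and then, are a little off and sometimes report something else, mostly with a low value. They report only what shows in the picture. A call takes as long as a camera call. They do not tell look-alikes from the thing itself.
- bot.silhouettes(label, camera): "region" (400x640 bool, what is visible of it) and "rect" ([left, top, right, bottom] in pixels, round what is visible of it).
The state is a dict: "time_s": time; "joint_positions": joint angles; "qvel": joint speeds; "joint_efforts": joint torques, N m; "ee_pos": TCP position; "tool_rot": TCP orientation; "wrist_force": force on the tool from outside, world axes, zero at the start; "moment": the same for the moment, N m; "width": finger opening in m; "grasp_force": force on a finger pad.
Only numpy, scipy, OpenCV 4.12 (cv2) and the standard library are available. Lean on these libraries where they do the work, as an engineer would, in place of code of your own. Each camera call takes 0.05 s, during which the arm holds its last target. There are 200 camera calls.

### The job

Open the tub of dishwasher tablets: press its child-resistant cap down and, keeping it pressed, turn it anticlockwise until you feel it come up against its end stop, without forcing it down or against the stop. Then lift the cap straight off and set it down gently, top up, in the middle of the white saucer. Leave the things around undisturbed.

Things in the scene. Friction and masses are not known exactly. Their poses are not given: they have to be found in the camera images.
- tub: white and blue round tub, 86 mm across, fixed to the worktop by a black suction holder (104 mm across, 18 mm high). Origin: centre of its underside, on the worktop; z up. Shoulder 105 mm high; a neck (36 mm across, lugs to 45 mm) rises from it to 127 mm and carries the cap. Any yaw.
- cap: inner part of the cap, hidden in the blue shell. Origin on the cap's axis at its underside, 119 mm above the worktop when closed; z up; closed, its x axis lies along the tub's. Bayonet: turns anticlockwise (from above) 35 degrees to the end stop, lifts off cleanly only within 6 degrees of the stop. Whole cap 60 g; set down, it stands on this underside.
- cap_top (a point): on the cap's axis at the height of the unpressed shell's flat top, 27 mm above the origin of cap, fixed to the inner part. Turn while holding 13 to 22 N down; the inner part sinks up to 2 mm too from about 10 N on. Even meshed, the shell has 0 to 51 degrees of unknown play before it takes the inner part along: 35 to 86 degrees of turning in all.
- end_stop: three small fixed posts on the tub's neck, hidden under the cap, about 20 mm from its axis, that the inner part meets at the end of its turn; their origin is the tub's. Turning takes under 0.15 N m till then; at the stop the torque climbs steeply (0.1 N m or more per 0.04 rad): stop turning at 0.2 to 0.35 N m.
- saucer: loose white saucer, 140 mm across, 13 mm high, flat floor 87 mm across, 5 mm above its underside. Origin: centre of its underside; z up.
- mug: white mug, 93 mm high, stands behind; leave alone
- tin: low food tin, 75 mm across, 58 mm high, stands behind; leave alone
- salt_shaker: salt shaker, 44 mm across, 90 mm high, behind; leave alone
- cap_rim (a point): on the cap's axis at the height of the lower rim of the unpressed shell, 2 mm above the origin of cap, fixed to the inner part. Blue ribbed shell: 56 mm across, grip it from above across its diameter. Unpressed it only spins idly on the inner part. It yields from 4 N, 0.5 mm per N; its drive dogs begin to mesh at 10 N and are fully home, hard, at 16 N, 6 mm down.
Mind the look-alikes: they are no part of the job. What is meant by the cap is not pink, and is the larger of those in its own colour.

How it is judged:
On the way, in this order (a step that is already met when the one before it is completed fails the run):
1. the cap's inner part has been turned at least 29 degrees, still on the neck (angle between the x axis of cap and the x axis of tub, either way round above 0.506 rad and z of cap in the frame of tub below 0.124 m and horizontal distance between cap and tub below 0.004 m), for 0.1 s.
2. the cap is lifted clear of the neck (z of cap in the frame of tub above 0.14 m and contact force between cap and tub below 0.1 N), for 0.1 s.
At the end, for the whole second after the job is handed in: the cap stands released and at rest, top up (within 6 degrees), on the saucer's floor, its axis within 20 mm of the saucer's centre, and the saucer is level and within 50 mm of where it stood (horizontal distance between cap and saucer below 0.02 m and z of cap in the frame of saucer below 0.01 m and angle between each of cap, saucer's own z axis and vertical below 0.1 rad and distance of saucer from where it was at the start of the episode below 0.05 m and linear speed of cap below 0.02 m/s); the robot touches nothing.
It fails at once if the cap is forced against its end stop with more than 60 N (about 0.5 N m of torque) (contact force between cap and end_stop above 60 N).
It fails at once if the cap is forced down, up or sideways on the tub's neck with more than 50 N, away from the end stop (contact force between cap and tub above 50 N and contact force between cap and end_stop below 5 N).
It fails at once if the cap is set down with more than 30 N on the saucer (contact force between cap and saucer above 30 N).
It fails at once if the cap is dropped from more than about 15 mm (linear speed of cap above 0.55 m/s and contact force between the fingers and cap below 0.5 N).
It fails at once if the mug, tin or salt shaker is moved by more than 30 mm (distance of any of mug, tin, salt_shaker from where it was at the start of the episode above 0.03 m).
It also fails if it takes over 67 s, if anything falls off the work surface, if the arm or the gripper's body presses on something with over 40 N, if the wrist force passes 120 N, or if a joint passes its speed limit or range.

## Working session

There is one attempt and no reset: what is moved stays moved. The work goes in short steps, Python scripts to look and compute and a shell command to move; the robot and the scene stay as the last step left them, time stands still between calls to the robot, and variables do not carry over. Pictures are saved under pics/ and viewed, at most 10 in all, crops included, and the job is handed in when it is done.

```bash
mkdir -p pics; cat > h.py <<'E'
import numpy as np, cv2
from plant import bot
def K(s):
    f=s["frame"].shape[0]/2/np.tan(np.radians(s["fovy"])/2)
    return np.array([[f,0,s["cx"]],[0,f,s["cy"]],[0,0,1.]])
def pts(s,uv,z=None):
    """pixels -> world using depth, or plane height z"""
    uv=np.asarray(uv,float).reshape(-1,2)
    n=cv2.undistortPoints(uv.reshape(-1,1,2),K(s),np.array(s["D"],float)).reshape(-1,2)
    r=np.c_[n,np.ones(len(n))]; T=np.array(s["T"])
    if z is None:
        d=s["depth"][uv[:,1].astype(int),uv[:,0].astype(int)]
        return (r*d[:,None])@T[:3,:3].T+T[:3,3]
    w=r@T[:3,:3].T
    return T[:3,3]+w*((z-T[2,3])/w[:,2])[:,None]
def save(s,name,box=None,k=1):
    im=s["frame"][:,:,::-1]
    if box: im=im[box[1]:box[3],box[0]:box[2]]
    cv2.imwrite(name,cv2.resize(im,None,fx=k,fy=k,interpolation=cv2.INTER_CUBIC))
E
python3 - <<'E'
from h import *
ims=[]
for c in ("scene","top","wrist"):
    s=bot.snapshot(c); save(s,f"pics/{c}0.png"); print(c,np.round(s["T"],3).tolist(),s["fovy"])
    for l in ("cap_rim","tub","saucer","mug","tin","salt_shaker"):
        for r in bot.silhouettes(l,c):
            v,u=np.nonzero(r["region"]); 
            if len(u)<20: continue
            P=pts(s,np.c_[u,v]); P=P[s["depth"][v,u]>0]
            if len(P)==0: continue
            print(c,l,round(r["conf"],2),np.round(r["rect"]).tolist(),"med",np.round(np.median(P,0),3),"p2",np.round(np.percentile(P,2,axis=0),3),"p98",np.round(np.percentile(P,98,axis=0),3),"rgb",np.median(s["frame"][v,u],axis=0))
print(bot.sense())
E
```

```text
scene [[0.655, -0.574, 0.492, 0.13], [-0.756, -0.493, 0.431, -0.169], [-0.005, -0.654, -0.757, 0.834], [0.0, 0.0, 0.0, 1.0]] 53.157661964717626
scene cap_rim 0.81 [272.0, 266.0, 295.0, 289.0] med [0.442 0.213 0.025] p2 [0.418 0.19  0.005] p98 [0.469 0.242 0.028] rgb [252. 171. 200.]
scene cap_rim 0.69 [242.0, 192.0, 256.0, 209.0] med [0.556 0.454 0.015] p2 [ 0.539  0.438 -0.004] p98 [0.586 0.493 0.02 ] rgb [ 52.  95. 191.]
scene cap_rim 0.61 [272.0, 177.0, 297.0, 200.0] med [0.568 0.329 0.144] p2 [0.547 0.309 0.123] p98 [0.597 0.358 0.147] rgb [ 61. 118. 230.]
scene cap_rim 0.21 [371.0, 185.0, 386.0, 216.0] med [0.751 0.164 0.054] p2 [0.743 0.15  0.009] p98 [0.771 0.183 0.088] rgb [87. 82. 76.]
scene tub 0.86 [268.0, 189.0, 304.0, 241.0] med [0.55  0.31  0.063] p2 [0.525 0.288 0.003] p98 [0.607 0.362 0.107] rgb [81. 84. 99.]
scene saucer 0.75 [331.0, 263.0, 392.0, 316.0] med [0.548 0.061 0.008] p2 [ 0.486 -0.002  0.001] p98 [0.61  0.123 0.014] rgb [253. 251. 246.]
scene saucer 0.21 [317.0, 178.0, 343.0, 209.0] med [0.7   0.29  0.052] p2 [0.676 0.261 0.003] p98 [0.745 0.33  0.057] rgb
[... 1940 characters left out ...]
17111772865
{'time_s': 1.05, 'joint_positions': array([ 1.18651441e+00,  3.06839536e-01,  1.50638850e+00, -3.61292245e-05,
        1.32840053e+00, -7.35125278e-02]), 'qvel': array([ 0.00028133, -0.00130044,  0.00026139,  0.00115077,  0.00185451,
        0.00254416]), 'joint_efforts': array([ 1.86514440e-04, -4.57477641e+01, -2.52341902e+01,  4.68840369e-05,
        9.08543516e-04,  3.60747720e-06]), 'ee_pos': array([0.17587725, 0.54745444, 0.23128658]), 'tool_rot': array([ 4.86175934e-01,  3.10371937e+00, -6.74380008e-05]), 'wrist_force': array([ 0.38543345,  0.09670184, -0.24245882]), 'moment': array([ 0.0052666 , -0.00844367, -0.02904102]), 'grasp_force': 0.0, 'width': 0.08543180963136733}
```

```bash
python3 - <<'E'
from h import *
a=[]
for c,w in (("scene",(284,200)),("top",(276,225))):
    s=bot.snapshot(c)
    a.append(cv2.resize(s["frame"][w[1]-50:w[1]+50,w[0]-50:w[0]+50,::-1],(400,400),interpolation=cv2.INTER_CUBIC))
    v,u=np.mgrid[0:400,0:640]; v=v.ravel();u=u.ravel(); ok=s["depth"][v,u]>0; uv=np.c_[u,v][ok]
    P=pts(s,uv)
    m=(np.linalg.norm(P[:,:2]-[.574,.337],axis=1)<.05)&(P[:,2]>.138)
    Q=P[m]; ct,r=cv2.minEnclosingCircle(Q[:,:2].astype(np.float32)); print(c,"cap",m.sum(),np.round(ct,4),round(r,4),"z",np.round(np.percentile(Q[:,2],[5,50,95]),4),"mean",Q.mean(0).round(4))
    m=(np.linalg.norm(P[:,:2]-[.548,.062],axis=1)<.09)&(P[:,2]>.004)
    Q=P[m]; ct,r=cv2.minEnclosingCircle(Q[:,:2].astype(np.float32)); print(c,"saucer",np.round(ct,4),round(r,4),np.percentile(Q[:,2],[5,50,95]).round(4), 'floor z', np.median(P[np.linalg.norm(P[:,:2]-ct,axis=1)<.03][:,2]).round(4))
cv2.imwrite("pics/crop1.png",np.hstack(a))
E
```

```text
scene cap 347 [0.5731 0.3365] 0.0293 z [0.1404 0.1444 0.1465] mean [0.5721 0.3344 0.1442]
scene saucer [0.5461 0.0501] 0.0799 [0.0046 0.0094 0.0129] floor z 0.0038
top cap 635 [0.5751 0.3374] 0.029 z [0.1438 0.1463 0.1485] mean [0.5745 0.337  0.1462]
top saucer [0.5536 0.0602] 0.0854 [0.0046 0.0099 0.0141] floor z 0.0051
```

View pics/crop1.png

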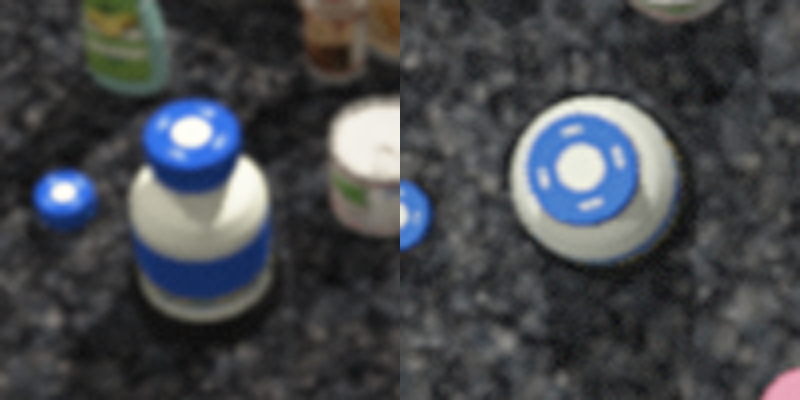

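View pics/top0.png

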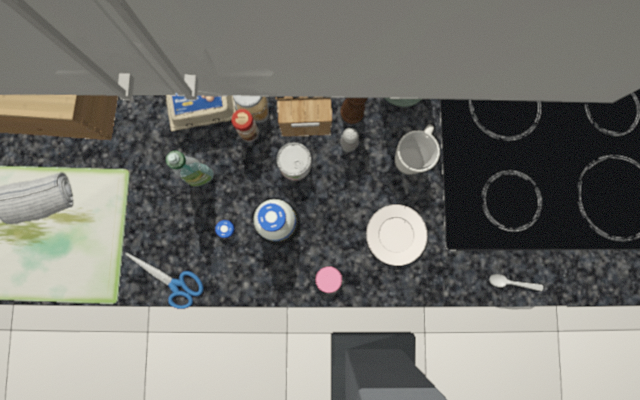

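The cap wanted is the blue one on the tub, at top px (272,217). It could be confused with the small blue cap at (225,229) and the pink one at (329,280), both lying on the worktop. The crop confirms the tub cap: it is blue and about 57 mm across, against about 40 mm for the small one, and its top is at 0.146 m. I'm moving to hover over it.

```bash
python3 -m creep '[{"tx":-50,"ty":-9,"wz":5},{"tx":-100,"ty":-18,"wz":10},{"tx":-150,"ty":-26,"wz":15},{"tx":-200,"ty":-35,"wz":20},{"tx":-250,"ty":-44,"wz":25},{"tx":-300,"ty":-53,"wz":30},{"tx":-350,"ty":-62,"wz":35},{"tx":-400,"ty":-70,"wz":40}]' 20
```

```text
$[0]: bad value
```

```bash
python3 -m creep '[{"jaw":1,"tx":-49,"ty":-9,"tz":0,"wx":0,"wy":0,"wz":5},{"jaw":1,"tx":-98,"ty":-18,"tz":0,"wx":0,"wy":0,"wz":10},{"jaw":1,"tx":-147,"ty":-26,"tz":0,"wx":0,"wy":0,"wz":15},{"jaw":1,"tx":-196,"ty":-35,"tz":0,"wx":0,"wy":0,"wz":20},{"jaw":1,"tx":-245,"ty":-44,"tz":0,"wx":0,"wy":0,"wz":25},{"jaw":1,"tx":-294,"ty":-53,"tz":0,"wx":0,"wy":0,"wz":30},{"jaw":1,"tx":-343,"ty":-62,"tz":0,"wx":0,"wy":0,"wz":35},{"jaw":1,"tx":-392,"ty":-70,"tz":0,"wx":0,"wy":0,"wz":40}]' 20
```

```text
time_s: 1.95
ee_pos: [0.5293, 0.3596, 0.2314]
tool_rot: [-1.524, -2.747, -0.0]
wrist_force: [-0.4, 1.5, 0.0]
width: 0.0851
grasp_force: 0.0
```

```bash
cat >> h.py <<'E'
from scipy.spatial.transform import Rotation as Ro
def cap(s,c0,zmin,zmax,rad=.05):
    v,u=np.mgrid[0:400,0:640]; v=v.ravel();u=u.ravel(); ok=s["depth"][v,u]>0; uv=np.c_[u,v][ok]
    f=s["frame"][uv[:,1],uv[:,0]].astype(int)
    P=pts(s,uv); m=(np.linalg.norm(P[:,:2]-c0,axis=1)<rad)&(P[:,2]>zmin)&(P[:,2]<zmax)
    return uv[m],P[m],f[m]
def totool(st,d):
    return (Ro.from_rotvec(st["tool_rot"]).inv().apply(d)*1000).round(1)
E
cat > look.py <<'E'
import sys
from h import *
s=bot.snapshot("wrist"); st=bot.sense()
uv,P,f=cap(s,[.574,.337],.139,.155)
m=np.zeros((400,640),np.uint8); m[uv[:,1],uv[:,0]]=255
c,_=cv2.findContours(m,0,1); c=max(c,key=cv2.contourArea).reshape(-1,2)
for z in (.144,.146,.148):
    W=pts(s,c,z); ct,r=cv2.minEnclosingCircle(W[:,:2].astype(np.float32)); print(z,np.round(ct,4),round(r,4),"mean",W.mean(0).round(4))
ct,r=cv2.minEnclosingCircle(P[:,:2].astype(np.float32)); print("depth",np.round(ct,4),round(r,4),np.percentile(P[:,2],[5,50,95]).round(4),"px",uv.min(0),uv.max(0))
print(st["ee_pos"].round(4),st["joint_positions"].round(2),"delta tool mm",totool(st,np.array([*ct,.146])-st["ee_pos"]))
save(s,sys.argv[1])
E
python3 look.py pics/w1.png
```

```text
0.144 [0.5736 0.3375] 0.0297 mean [0.5723 0.3385 0.144 ]
0.146 [0.5729 0.3383] 0.0295 mean [0.5716 0.3392 0.146 ]
0.148 [0.5722 0.339 ] 0.0292 mean [0.5709 0.3399 0.148 ]
depth [0.5742 0.3367] 0.0291 [0.1429 0.1447 0.1459] px [313 220] [385 289]
[0.5377 0.3556 0.2312] [ 0.52  0.4   1.36 -0.01  1.38 -0.03] delta tool mm [-34.6  20.8  85.5]
```

View pics/w1.png

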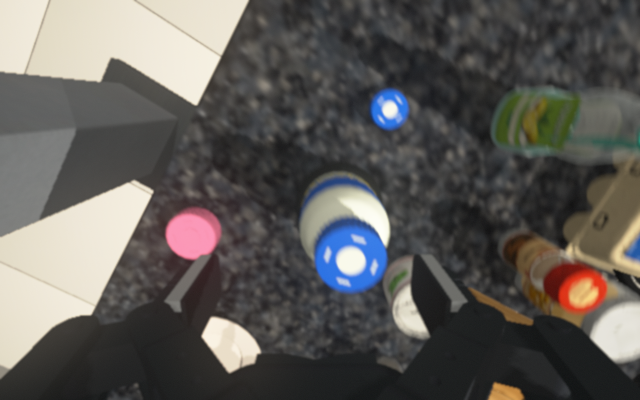

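Wrist view: the blue cap sits on the tub at px (350,260), between the open fingers at about (190,290) and (440,290). I'm centring over it and will remeasure at rest.

```bash
python3 -m creep '[{"jaw":1,"tx":-20,"ty":12,"tz":15,"wx":0,"wy":0,"wz":5},{"jaw":1,"tx":-38,"ty":22,"tz":30,"wx":0,"wy":0,"wz":5},{"jaw":1,"tx":-38,"ty":22,"tz":30,"wx":0,"wy":0,"wz":5},{"jaw":1,"tx":-38,"ty":22,"tz":30,"wx":0,"wy":0,"wz":5}]' 20; python3 look.py pics/w2.png
```

```text
time_s: 2.4
ee_pos: [0.5659, 0.3402, 0.2001]
tool_rot: [-1.635, -2.681, 0.003]
wrist_force: [0.2, 0.6, 0.2]
width: 0.0853
grasp_force: 0.0
0.144 [0.5737 0.3375] 0.0288 mean [0.5728 0.339  0.144 ]
0.146 [0.5733 0.3381] 0.0285 mean [0.5724 0.3397 0.146 ]
0.148 [0.5729 0.3388] 0.0282 mean [0.572  0.3403 0.148 ]
depth [0.5742 0.3366] 0.0289 [0.1434 0.1447 0.1459] px [282 185] [368 266]
[0.5658 0.3408 0.2009] [0.48 0.45 1.36 0.   1.34 0.  ] delta tool mm [-7.6  5.7 54.9]
```

```bash
python3 -m creep '[{"jaw":1,"tx":-8,"ty":5,"tz":20,"wx":0,"wy":0,"wz":0},{"jaw":1,"tx":-8,"ty":5,"tz":40,"wx":0,"wy":0,"wz":0},{"jaw":1,"tx":-8,"ty":5,"tz":60,"wx":0,"wy":0,"wz":0},{"jaw":1,"tx":-8,"ty":5,"tz":75,"wx":0,"wy":0,"wz":0},{"jaw":1,"tx":-8,"ty":5,"tz":86,"wx":0,"wy":0,"wz":0},{"jaw":1,"tx":-8,"ty":5,"tz":86,"wx":0,"wy":0,"wz":0},{"jaw":1,"tx":-8,"ty":5,"tz":86,"wx":0,"wy":0,"wz":0}]' 20; python3 look.py pics/w3.png
```

```text
time_s: 3.15
ee_pos: [0.5746, 0.3363, 0.116]
tool_rot: [1.635, 2.682, 0.001]
wrist_force: [-0.2, 0.2, -0.1]
width: 0.0852
grasp_force: 0.0
0.144 [0.574  0.3377] 0.0296 mean [0.5727 0.34   0.144 ]
0.146 [0.5734 0.3388] 0.0291 mean [0.5721 0.3411 0.146 ]
0.148 [0.5728 0.3399] 0.0286 mean [0.5716 0.3422 0.148 ]
depth [0.5697 0.3453] 0.0491 [0.1419 0.1448 0.15  ] px [178 219] [453 349]
[0.575  0.3364 0.1164] [ 0.47  0.52  1.45  0.    1.17 -0.01] delta tool mm [ 10.3  -0.5 -29.6]
```

View pics/w3.png

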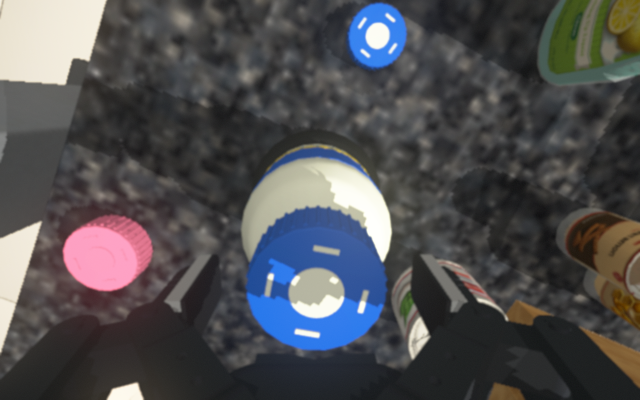

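The cap, at px (316,293), is centred between the pads at (205,285) and (430,285). I'm closing gently.

```bash
python3 -m creep '[{"jaw":0.8,"tx":1,"ty":0,"tz":2,"wx":0,"wy":0,"wz":0},{"jaw":0.7,"tx":1,"ty":0,"tz":2,"wx":0,"wy":0,"wz":0},{"jaw":0.6,"tx":1,"ty":0,"tz":2,"wx":0,"wy":0,"wz":0},{"jaw":0.5,"tx":1,"ty":0,"tz":2,"wx":0,"wy":0,"wz":0},{"jaw":0.5,"tx":1,"ty":0,"tz":2,"wx":0,"wy":0,"wz":0},{"jaw":0.5,"tx":1,"ty":0,"tz":2,"wx":0,"wy":0,"wz":0}]' 20; python3 -c "
from h import *
st=bot.sense(); print(st['ee_pos'],st['wrist_force'],st['moment'],totool(st,st['wrist_force'])/1000,st['width'],st['grasp_force'])"
```

```text
time_s: 3.8
ee_pos: [0.5745, 0.3368, 0.1139]
tool_rot: [1.637, 2.681, 0.002]
wrist_force: [-0.6, -0.0, 4.8]
width: 0.0554
grasp_force: 22.1
[0.57454271 0.33681804 0.11391174] [-0.60105797 -0.04438358  4.79831604] [0.02420666 0.03851464 0.05379137] [ 0.2359 -0.5492 -4.7989] 0.05544342101543676 22.094985963776708
```

```bash
python3 -m creep '[{"jaw":0.4,"tx":0,"ty":0,"tz":0,"wx":0,"wy":0,"wz":0},{"jaw":0.4,"tx":0,"ty":0,"tz":1,"wx":0,"wy":0,"wz":0},{"jaw":0.4,"tx":0,"ty":0,"tz":2,"wx":0,"wy":0,"wz":0},{"jaw":0.4,"tx":0,"ty":0,"tz":3,"wx":0,"wy":0,"wz":0},{"jaw":0.4,"tx":0,"ty":0,"tz":4,"wx":0,"wy":0,"wz":0},{"jaw":0.4,"tx":0,"ty":0,"tz":4,"wx":0,"wy":0,"wz":0},{"jaw":0.4,"tx":0,"ty":0,"tz":4,"wx":0,"wy":0,"wz":0}]' 60
```

```text
time_s: 4.5
ee_pos: [0.5747, 0.3369, 0.1107]
tool_rot: [1.637, 2.681, 0.003]
wrist_force: [-1.1, 0.3, 10.1]
width: 0.0547
grasp_force: 62.4
```

```bash
python3 -m creep '[{"jaw":0.4,"tx":0,"ty":0,"tz":1,"wx":0,"wy":0,"wz":0},{"jaw":0.4,"tx":0,"ty":0,"tz":2,"wx":0,"wy":0,"wz":0},{"jaw":0.4,"tx":0,"ty":0,"tz":3,"wx":0,"wy":0,"wz":0},{"jaw":0.4,"tx":0,"ty":0,"tz":3,"wx":0,"wy":0,"wz":0},{"jaw":0.4,"tx":0,"ty":0,"tz":3,"wx":0,"wy":0,"wz":0}]'
```

```text
time_s: 5.0
ee_pos: [0.5748, 0.3369, 0.1082]
tool_rot: [1.636, 2.68, 0.003]
wrist_force: [-1.7, -1.2, 11.6]
width: 0.0542
grasp_force: 62.6
```

```bash
python3 -m creep '[{"jaw":0.4,"tx":0,"ty":0,"tz":1,"wx":0,"wy":0,"wz":0},{"jaw":0.4,"tx":0,"ty":0,"tz":2,"wx":0,"wy":0,"wz":0},{"jaw":0.4,"tx":0,"ty":0,"tz":2,"wx":0,"wy":0,"wz":0},{"jaw":0.4,"tx":0,"ty":0,"tz":2,"wx":0,"wy":0,"wz":0}]'
```

```text
time_s: 5.4
ee_pos: [0.5748, 0.3369, 0.1068]
tool_rot: [1.636, 2.68, 0.003]
wrist_force: [-2.9, -1.6, 14.4]
width: 0.0545
grasp_force: 62.8
```

```bash
cat > st.py <<'E'
from h import *
st=bot.sense(); print("j6",st["joint_positions"][5].round(3),"F",st["wrist_force"].round(1),"M",st["moment"].round(3),"z",st["ee_pos"].round(4),"w",st["width"].round(4))
E
python3 -m creep '[{"jaw":0.4,"tx":0,"ty":0,"tz":1,"wx":0,"wy":0,"wz":0},{"jaw":0.4,"tx":0,"ty":0,"tz":1.5,"wx":0,"wy":0,"wz":0},{"jaw":0.4,"tx":0,"ty":0,"tz":1.5,"wx":0,"wy":0,"wz":0}]'; python3 st.py
```

```text
time_s: 5.7
ee_pos: [0.5748, 0.3369, 0.1062]
tool_rot: [1.636, 2.68, 0.004]
wrist_force: [-4.5, -1.8, 19.0]
width: 0.0545
grasp_force: 63.4Traceback (most recent call last):
  File "st.py", line 2, in <module>
    st=bot.sense(); print("j6",st["joint_positions"][5].round(3),"F",st["wrist_force"].round(1),"M",st["moment"].round(3),"z",st["ee_pos"].round(4),"w",st["width"].round(4))
                                                                                                                                                        ^^^^^^^^^^^^^^^^^
AttributeError: 'float' object has no attribute 'round'
```

```bash
sed -i 's/st\["width"\].round(4)/round(st["width"],4)/' st.py
python3 st.py; python3 -m creep '[{"jaw":0.4,"tx":0,"ty":0,"tz":0,"wx":0,"wy":0,"wz":-3},{"jaw":0.4,"tx":0,"ty":0,"tz":0,"wx":0,"wy":0,"wz":-6},{"jaw":0.4,"tx":0,"ty":0,"tz":0,"wx":0,"wy":0,"wz":-9},{"jaw":0.4,"tx":0,"ty":0,"tz":0,"wx":0,"wy":0,"wz":-12},{"jaw":0.4,"tx":0,"ty":0,"tz":0,"wx":0,"wy":0,"wz":-12}]'; python3 st.py
```

```text
j6 -0.008 F [-4.5 -1.8 19. ] M [-0.307  0.77   0.027] z [0.5748 0.3369 0.1062] w 0.0545
time_s: 6.2
ee_pos: [0.5748, 0.3369, 0.1062]
tool_rot: [1.345, 2.837, 0.004]
wrist_force: [-3.9, -1.9, 18.9]
width: 0.0547
grasp_force: 63.3
j6 -0.218 F [-3.9 -1.9 18.9] M [-0.255  0.701  0.003] z [0.5748 0.3369 0.1062] w 0.0547
```

```bash
python3 -m creep '[{"jaw":0.4,"tx":0,"ty":0,"tz":0,"wx":0,"wy":0,"wz":-4},{"jaw":0.4,"tx":0,"ty":0,"tz":0,"wx":0,"wy":0,"wz":-8},{"jaw":0.4,"tx":0,"ty":0,"tz":0,"wx":0,"wy":0,"wz":-12},{"jaw":0.4,"tx":0,"ty":0,"tz":0,"wx":0,"wy":0,"wz":-16},{"jaw":0.4,"tx":0,"ty":0,"tz":0,"wx":0,"wy":0,"wz":-19},{"jaw":0.4,"tx":0,"ty":0,"tz":0,"wx":0,"wy":0,"wz":-19}]'; python3 st.py
```

```text
time_s: 6.8
ee_pos: [0.5749, 0.337, 0.1062]
tool_rot: [0.858, 3.02, 0.004]
wrist_force: [-4.3, -1.4, 17.9]
width: 0.0546
grasp_force: 63.3
j6 -0.55 F [-4.3 -1.4 17.9] M [-0.176  0.709  0.025] z [0.5749 0.337  0.1062] w 0.0546
```

```bash
cat > g.py <<'E'
import sys
from plant import bot
st=bot.sense(); m=st["moment"][2]; print("j6 %.3f Mz %.3f F"%(st["joint_positions"][5],m),st["wrist_force"].round(1),"t",st["time_s"])
sys.exit(abs(m-.02)>.1 or not 13.5<st["wrist_force"][2]<21.5)
E
t='[{"jaw":0.4,"tx":0,"ty":0,"tz":0,"wx":0,"wy":0,"wz":-1}]'
python3 -m creep '[{"jaw":0.4,"tx":0,"ty":0,"tz":0,"wx":0,"wy":0,"wz":-1},{"jaw":0.4,"tx":0,"ty":0,"tz":0,"wx":0,"wy":0,"wz":-2},{"jaw":0.4,"tx":0,"ty":0,"tz":0,"wx":0,"wy":0,"wz":-2}]' >/dev/null && python3 g.py && 
python3 -m creep '[{"jaw":0.4,"tx":0,"ty":0,"tz":0,"wx":0,"wy":0,"wz":-1},{"jaw":0.4,"tx":0,"ty":0,"tz":0,"wx":0,"wy":0,"wz":-2},{"jaw":0.4,"tx":0,"ty":0,"tz":0,"wx":0,"wy":0,"wz":-2}]' >/dev/null && python3 g.py && 
python3 -m creep '[{"jaw":0.4,"tx":0,"ty":0,"tz":0,"wx":0,"wy":0,"wz":-1},{"jaw":0.4,"tx":0,"ty":0,"tz":0,"wx":0,"wy":0,"wz":-2},{"jaw":0.4,"tx":0,"ty":0,"tz":0,"wx":0,"wy":0,"wz":-2}]' >/dev/null && python3 g.py && 
python3 -m creep '[{"jaw":0.4,"tx":0,"ty":0,"tz":0,"wx":0,"wy":0,"wz":-1},{"jaw":0.4,"tx":0,"ty":0,"tz":0,"wx":0,"wy":0,"wz":-2},{"jaw":0.4,"tx":0,"ty":0,"tz":0,"wx":0,"wy":0,"wz":-2}]' >/dev/null && python3 g.py && 
python3 -m creep '[{"jaw":0.4,"tx":0,"ty":0,"tz":0,"wx":0,"wy":0,"wz":-1},{"jaw":0.4,"tx":0,"ty":0,"tz":0,"wx":0,"wy":0,"wz":-2},{"jaw":0.4,"tx":0,"ty":0,"tz":0,"wx":0,"wy":0,"wz":-2}]' >/dev/null && python3 g.py && 
python3 -m creep '[{"jaw":0.4,"tx":0,"ty":0,"tz":0,"wx":0,"wy":0,"wz":-1},{"jaw":0.4,"tx":0,"ty":0,"tz":0,"wx":0,"wy":0,"wz":-2},{"jaw":0.4,"tx":0,"ty":0,"tz":0,"wx":0,"wy":0,"wz":-2}]' >/dev/null && python3 g.py
```

```text
j6 -0.584 Mz -0.016 F [-4.1 -1.4 18.7] t 7.1
j6 -0.619 Mz 0.074 F [-3.4 -0.9 18.2] t 7.4
j6 -0.654 Mz -0.069 F [-3.8 -1.  17.1] t 7.7
j6 -0.689 Mz -0.078 F [-2.3 -1.1 17.8] t 8.0
j6 -0.724 Mz -0.054 F [-2.2 -0.9 16.2] t 8.3
j6 -0.759 Mz -0.044 F [-0.8 -0.3 16.6] t 8.6
```

```bash

python3 -m creep '[{"jaw":0.4,"tx":0,"ty":0,"tz":0.3,"wx":0,"wy":0,"wz":-1},{"jaw":0.4,"tx":0,"ty":0,"tz":0.3,"wx":0,"wy":0,"wz":-2},{"jaw":0.4,"tx":0,"ty":0,"tz":0.3,"wx":0,"wy":0,"wz":-2}]' >/dev/null && python3 g.py && 
python3 -m creep '[{"jaw":0.4,"tx":0,"ty":0,"tz":0,"wx":0,"wy":0,"wz":-1},{"jaw":0.4,"tx":0,"ty":0,"tz":0,"wx":0,"wy":0,"wz":-2},{"jaw":0.4,"tx":0,"ty":0,"tz":0,"wx":0,"wy":0,"wz":-2}]' >/dev/null && python3 g.py && 
python3 -m creep '[{"jaw":0.4,"tx":0,"ty":0,"tz":0,"wx":0,"wy":0,"wz":-1},{"jaw":0.4,"tx":0,"ty":0,"tz":0,"wx":0,"wy":0,"wz":-2},{"jaw":0.4,"tx":0,"ty":0,"tz":0,"wx":0,"wy":0,"wz":-2}]' >/dev/null && python3 g.py && 
python3 -m creep '[{"jaw":0.4,"tx":0,"ty":0,"tz":0,"wx":0,"wy":0,"wz":-1},{"jaw":0.4,"tx":0,"ty":0,"tz":0,"wx":0,"wy":0,"wz":-2},{"jaw":0.4,"tx":0,"ty":0,"tz":0,"wx":0,"wy":0,"wz":-2}]' >/dev/null && python3 g.py && 
python3 -m creep '[{"jaw":0.4,"tx":0,"ty":0,"tz":0,"wx":0,"wy":0,"wz":-1},{"jaw":0.4,"tx":0,"ty":0,"tz":0,"wx":0,"wy":0,"wz":-2},{"jaw":0.4,"tx":0,"ty":0,"tz":0,"wx":0,"wy":0,"wz":-2}]' >/dev/null && python3 g.py && 
python3 -m creep '[{"jaw":0.4,"tx":0,"ty":0,"tz":0,"wx":0,"wy":0,"wz":-1},{"jaw":0.4,"tx":0,"ty":0,"tz":0,"wx":0,"wy":0,"wz":-2},{"jaw":0.4,"tx":0,"ty":0,"tz":0,"wx":0,"wy":0,"wz":-2}]' >/dev/null && python3 g.py
```

```text
j6 -0.794 Mz -0.064 F [-2.  -1.1 17.8] t 8.9
j6 -0.828 Mz -0.097 F [-1.4 -0.1 17.3] t 9.2True
```

```bash
sed -i 's/sys.exit(.*/sys.exit(int(m<-.14 or not 13.5<st["wrist_force"][2]<21.5))/' g.py
python3 -m creep '[{"jaw":0.4,"tx":0,"ty":0,"tz":0,"wx":0,"wy":0,"wz":-1},{"jaw":0.4,"tx":0,"ty":0,"tz":0,"wx":0,"wy":0,"wz":-2},{"jaw":0.4,"tx":0,"ty":0,"tz":0,"wx":0,"wy":0,"wz":-2}]' >/dev/null && python3 g.py && 
python3 -m creep '[{"jaw":0.4,"tx":0,"ty":0,"tz":0,"wx":0,"wy":0,"wz":-1},{"jaw":0.4,"tx":0,"ty":0,"tz":0,"wx":0,"wy":0,"wz":-2},{"jaw":0.4,"tx":0,"ty":0,"tz":0,"wx":0,"wy":0,"wz":-2}]' >/dev/null && python3 g.py && 
python3 -m creep '[{"jaw":0.4,"tx":0,"ty":0,"tz":0,"wx":0,"wy":0,"wz":-1},{"jaw":0.4,"tx":0,"ty":0,"tz":0,"wx":0,"wy":0,"wz":-2},{"jaw":0.4,"tx":0,"ty":0,"tz":0,"wx":0,"wy":0,"wz":-2}]' >/dev/null && python3 g.py && 
python3 -m creep '[{"jaw":0.4,"tx":0,"ty":0,"tz":0,"wx":0,"wy":0,"wz":-1},{"jaw":0.4,"tx":0,"ty":0,"tz":0,"wx":0,"wy":0,"wz":-2},{"jaw":0.4,"tx":0,"ty":0,"tz":0,"wx":0,"wy":0,"wz":-2}]' >/dev/null && python3 g.py && 
python3 -m creep '[{"jaw":0.4,"tx":0,"ty":0,"tz":0,"wx":0,"wy":0,"wz":-1},{"jaw":0.4,"tx":0,"ty":0,"tz":0,"wx":0,"wy":0,"wz":-2},{"jaw":0.4,"tx":0,"ty":0,"tz":0,"wx":0,"wy":0,"wz":-2}]' >/dev/null && python3 g.py && 
python3 -m creep '[{"jaw":0.4,"tx":0,"ty":0,"tz":0,"wx":0,"wy":0,"wz":-1},{"jaw":0.4,"tx":0,"ty":0,"tz":0,"wx":0,"wy":0,"wz":-2},{"jaw":0.4,"tx":0,"ty":0,"tz":0,"wx":0,"wy":0,"wz":-2}]' >/dev/null && python3 g.py && 
python3 -m creep '[{"jaw":0.4,"tx":0,"ty":0,"tz":0,"wx":0,"wy":0,"wz":-1},{"jaw":0.4,"tx":0,"ty":0,"tz":0,"wx":0,"wy":0,"wz":-2},{"jaw":0.4,"tx":0,"ty":0,"tz":0,"wx":0,"wy":0,"wz":-2}]' >/dev/null && python3 g.py
```

```text
j6 -0.863 Mz -0.005 F [-1.6  0.6 17.5] t 9.5
j6 -0.898 Mz -0.077 F [-1.6  0.2 16.5] t 9.8
j6 -0.933 Mz -0.031 F [-1.1  0.5 16.4] t 10.1
j6 -0.968 Mz -0.089 F [-1.1  0.4 16.6] t 10.4
j6 -1.003 Mz -0.025 F [-0.2  1.3 17.5] t 10.7
j6 -1.038 Mz -0.061 F [-1.9  0.9 17.4] t 11.0
j6 -1.073 Mz -0.060 F [-2.   1.1 17.2] t 11.3
```

Now 61° turned, with up to 25° still to go.

```bash

python3 -m creep '[{"jaw":0.4,"tx":0,"ty":0,"tz":0,"wx":0,"wy":0,"wz":-1},{"jaw":0.4,"tx":0,"ty":0,"tz":0,"wx":0,"wy":0,"wz":-2},{"jaw":0.4,"tx":0,"ty":0,"tz":0,"wx":0,"wy":0,"wz":-2}]' >/dev/null && python3 g.py && 
python3 -m creep '[{"jaw":0.4,"tx":0,"ty":0,"tz":0,"wx":0,"wy":0,"wz":-1},{"jaw":0.4,"tx":0,"ty":0,"tz":0,"wx":0,"wy":0,"wz":-2},{"jaw":0.4,"tx":0,"ty":0,"tz":0,"wx":0,"wy":0,"wz":-2}]' >/dev/null && python3 g.py && 
python3 -m creep '[{"jaw":0.4,"tx":0,"ty":0,"tz":0,"wx":0,"wy":0,"wz":-1},{"jaw":0.4,"tx":0,"ty":0,"tz":0,"wx":0,"wy":0,"wz":-2},{"jaw":0.4,"tx":0,"ty":0,"tz":0,"wx":0,"wy":0,"wz":-2}]' >/dev/null && python3 g.py && 
python3 -m creep '[{"jaw":0.4,"tx":0,"ty":0,"tz":0,"wx":0,"wy":0,"wz":-1},{"jaw":0.4,"tx":0,"ty":0,"tz":0,"wx":0,"wy":0,"wz":-2},{"jaw":0.4,"tx":0,"ty":0,"tz":0,"wx":0,"wy":0,"wz":-2}]' >/dev/null && python3 g.py && 
python3 -m creep '[{"jaw":0.4,"tx":0,"ty":0,"tz":0,"wx":0,"wy":0,"wz":-1},{"jaw":0.4,"tx":0,"ty":0,"tz":0,"wx":0,"wy":0,"wz":-2},{"jaw":0.4,"tx":0,"ty":0,"tz":0,"wx":0,"wy":0,"wz":-2}]' >/dev/null && python3 g.py && 
python3 -m creep '[{"jaw":0.4,"tx":0,"ty":0,"tz":0,"wx":0,"wy":0,"wz":-1},{"jaw":0.4,"tx":0,"ty":0,"tz":0,"wx":0,"wy":0,"wz":-2},{"jaw":0.4,"tx":0,"ty":0,"tz":0,"wx":0,"wy":0,"wz":-2}]' >/dev/null && python3 g.py && 
python3 -m creep '[{"jaw":0.4,"tx":0,"ty":0,"tz":0,"wx":0,"wy":0,"wz":-1},{"jaw":0.4,"tx":0,"ty":0,"tz":0,"wx":0,"wy":0,"wz":-2},{"jaw":0.4,"tx":0,"ty":0,"tz":0,"wx":0,"wy":0,"wz":-2}]' >/dev/null && python3 g.py
```

```text
j6 -1.108 Mz -0.052 F [-1.6  1.5 18. ] t 11.6
j6 -1.143 Mz -0.093 F [-1.6  0.9 17.9] t 11.9
j6 -1.177 Mz -0.096 F [-2.3  1.4 17.8] t 12.2
j6 -1.212 Mz -0.179 F [-3.4  0.6 18.6] t 12.5
```

```bash

python3 -m creep '[{"jaw":0.4,"tx":0,"ty":0,"tz":0,"wx":0,"wy":0,"wz":0}]' >/dev/null; python3 g.py; python3 -m creep '[{"jaw":0.4,"tx":0,"ty":0,"tz":0,"wx":0,"wy":0,"wz":-1},{"jaw":0.4,"tx":0,"ty":0,"tz":0,"wx":0,"wy":0,"wz":-1}]' >/dev/null; python3 g.py;python3 -m creep '[{"jaw":0.4,"tx":0,"ty":0,"tz":0,"wx":0,"wy":0,"wz":0}]' >/dev/null; python3 g.py
```

```text
j6 -1.212 Mz -0.181 F [-3.8 -0.8 18.3] t 12.6
j6 -1.230 Mz -0.162 F [-3.1 -1.2 20. ] t 12.8
j6 -1.229 Mz -0.175 F [-3.8 -0.9 19.4] t 12.9
```

```bash

python3 -m creep '[{"jaw":0.4,"tx":0,"ty":0,"tz":0,"wx":0,"wy":0,"wz":-1},{"jaw":0.4,"tx":0,"ty":0,"tz":0,"wx":0,"wy":0,"wz":-1}]' >/dev/null; python3 g.py;python3 -m creep '[{"jaw":0.4,"tx":0,"ty":0,"tz":0,"wx":0,"wy":0,"wz":0}]' >/dev/null; python3 g.py
```

```text
j6 -1.247 Mz -0.260 F [-4.1 -0.8 18.9] t 13.1
j6 -1.247 Mz -0.199 F [-3.4 -0.8 18.9] t 13.2
```

```bash

python3 -m creep '[{"jaw":0.4,"tx":0,"ty":0,"tz":0,"wx":0,"wy":0,"wz":-1},{"jaw":0.4,"tx":0,"ty":0,"tz":0,"wx":0,"wy":0,"wz":-1}]' >/dev/null; python3 g.py;python3 -m creep '[{"jaw":0.4,"tx":0,"ty":0,"tz":0,"wx":0,"wy":0,"wz":0}]' >/dev/null; python3 g.py
```

```text
j6 -1.264 Mz -0.286 F [-4.  -1.4 19.9] t 13.4
j6 -1.264 Mz -0.307 F [-4.8 -0.9 19.5] t 13.5
```

```bash

python3 -m creep '[{"jaw":0.4,"tx":0,"ty":0,"tz":0,"wx":0,"wy":0,"wz":1.5},{"jaw":0.4,"tx":0,"ty":0,"tz":-2,"wx":0,"wy":0,"wz":1.5},{"jaw":0.4,"tx":0,"ty":0,"tz":-4,"wx":0,"wy":0,"wz":1.5},{"jaw":0.4,"tx":0,"ty":0,"tz":-6,"wx":0,"wy":0,"wz":1.5},{"jaw":0.4,"tx":0,"ty":0,"tz":-8,"wx":0,"wy":0,"wz":1.5},{"jaw":0.4,"tx":0,"ty":0,"tz":-8,"wx":0,"wy":0,"wz":1.5}]'; python3 st.py;python3 -m creep '[{"jaw":0.4,"tx":0,"ty":0,"tz":-2,"wx":0,"wy":0,"wz":0},{"jaw":0.4,"tx":0,"ty":0,"tz":-3,"wx":0,"wy":0,"wz":0},{"jaw":0.4,"tx":0,"ty":0,"tz":-3,"wx":0,"wy":0,"wz":0}]'; python3 st.py
```

```text
time_s: 14.1
ee_pos: [0.5751, 0.3371, 0.1122]
tool_rot: [-0.21, 3.132, 0.002]
wrist_force: [-1.2, 0.9, 8.0]
width: 0.0544
grasp_force: 62.5
j6 -1.238 F [-1.2  0.9  8. ] M [ 0.114  0.163 -0.012] z [0.5751 0.3371 0.1122] w 0.0544
time_s: 14.4
ee_pos: [0.575, 0.3371, 0.1145]
tool_rot: [-0.21, 3.132, 0.002]
wrist_force: [1.0, 1.5, 5.7]
width: 0.0544
grasp_force: 62.2
j6 -1.238 F [1.  1.5 5.7] M [ 0.128 -0.015 -0.041] z [0.575  0.3371 0.1145] w 0.0544
```

```bash

python3 -m creep '[{"jaw":0.4,"tx":0,"ty":0,"tz":-1.5,"wx":0,"wy":0,"wz":0},{"jaw":0.4,"tx":0,"ty":0,"tz":-3,"wx":0,"wy":0,"wz":0},{"jaw":0.4,"tx":0,"ty":0,"tz":-3,"wx":0,"wy":0,"wz":0}]'; python3 -m creep '[{"jaw":0.4,"tx":0,"ty":0,"tz":-1.5,"wx":0,"wy":0,"wz":0},{"jaw":0.4,"tx":0,"ty":0,"tz":-3,"wx":0,"wy":0,"wz":0},{"jaw":0.4,"tx":0,"ty":0,"tz":-3,"wx":0,"wy":0,"wz":0}]'; python3 st.py
```

```text
time_s: 14.7
ee_pos: [0.5739, 0.3363, 0.1159]
tool_rot: [0.211, -3.134, 0.001]
wrist_force: [1.6, 1.1, 0.2]
width: 0.0545
grasp_force: 63.2
time_s: 15.0
ee_pos: [0.5739, 0.3363, 0.1193]
tool_rot: [0.211, -3.134, 0.001]
wrist_force: [0.5, -0.5, -1.0]
width: 0.0541
grasp_force: 63.3
j6 -1.238 F [ 0.5 -0.5 -1. ] M [ 0.018 -0.031  0.   ] z [0.5739 0.3363 0.1193] w 0.0541
```

```bash

python3 -m creep '[{"jaw":0.4,"tx":0,"ty":0,"tz":-3,"wx":0,"wy":0,"wz":0},{"jaw":0.4,"tx":0,"ty":0,"tz":-6,"wx":0,"wy":0,"wz":0},{"jaw":0.4,"tx":0,"ty":0,"tz":-10,"wx":0,"wy":0,"wz":0},{"jaw":0.4,"tx":0,"ty":0,"tz":-16,"wx":0,"wy":0,"wz":0},{"jaw":0.4,"tx":0,"ty":0,"tz":-26,"wx":0,"wy":0,"wz":0},{"jaw":0.4,"tx":0,"ty":0,"tz":-38,"wx":0,"wy":0,"wz":0},{"jaw":0.4,"tx":0,"ty":0,"tz":-50,"wx":0,"wy":0,"wz":0},{"jaw":0.4,"tx":0,"ty":0,"tz":-50,"wx":0,"wy":0,"wz":0}]'; python3 st.py
cat > sau.py <<'E'
from h import *
for c in ("top","scene","wrist"):
    s=bot.snapshot(c)
    for r in bot.silhouettes("saucer",c)[:1]:
        m=cv2.morphologyEx(r["region"].astype(np.uint8),cv2.MORPH_OPEN,np.ones((3,3)))
        cs,_=cv2.findContours(m,0,1); q=max(cs,key=cv2.contourArea).reshape(-1,2)
        W=pts(s,q,.012)[:,:2].astype(np.float32); e=cv2.fitEllipse(W); ct,rr=cv2.minEnclosingCircle(W)
        print(c,round(r["conf"],2),"ell",np.round(e[0],4),np.round(e[1],4),"circ",np.round(ct,4),round(rr,4))
    save(s,f"pics/s_{c}.png")
E
python3 sau.py
```

```text
time_s: 15.8
ee_pos: [0.5758, 0.3374, 0.1726]
tool_rot: [-0.211, 3.13, 0.003]
wrist_force: [0.7, -0.9, -0.6]
width: 0.0544
grasp_force: 63.3
j6 -1.238 F [ 0.7 -0.9 -0.6] M [ 0.047 -0.022  0.006] z [0.5758 0.3374 0.1726] w 0.0544
top 0.68 ell [0.5479 0.0622] [0.1349 0.1358] circ [0.5481 0.0624] 0.0692
scene 0.6 ell [0.5478 0.0611] [0.1344 0.1382] circ [0.5472 0.0603] 0.0707
wrist 0.79 ell [0.5511 0.0857] [0.0801 0.1475] circ [0.5474 0.0619] 0.0699
```

View pics/s_scene.png

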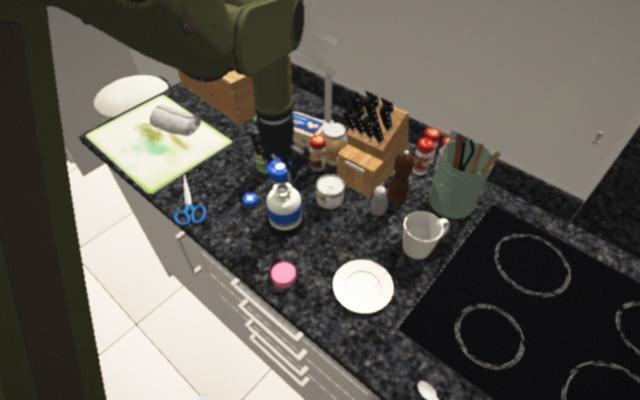

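The cap is off the neck and held in the gripper, scene px (277,168). The saucer is undisturbed at px (363,286), world (0.548,0.062). I'm carrying the cap over.

```bash

python3 -m creep '[{"jaw":0.4,"tx":5,"ty":-20,"tz":0,"wx":0,"wy":0,"wz":0},{"jaw":0.4,"tx":15,"ty":-65,"tz":0,"wx":0,"wy":0,"wz":0},{"jaw":0.4,"tx":26,"ty":-110,"tz":0,"wx":0,"wy":0,"wz":0},{"jaw":0.4,"tx":37,"ty":-155,"tz":0,"wx":0,"wy":0,"wz":0},{"jaw":0.4,"tx":48,"ty":-200,"tz":0,"wx":0,"wy":0,"wz":0},{"jaw":0.4,"tx":57,"ty":-240,"tz":0,"wx":0,"wy":0,"wz":0},{"jaw":0.4,"tx":64,"ty":-269,"tz":0,"wx":0,"wy":0,"wz":0},{"jaw":0.4,"tx":64,"ty":-269,"tz":0,"wx":0,"wy":0,"wz":0}]';  python3 -m creep '[{"jaw":0.4,"tx":0,"ty":0,"tz":30,"wx":0,"wy":0,"wz":0},{"jaw":0.4,"tx":0,"ty":0,"tz":60,"wx":0,"wy":0,"wz":0},{"jaw":0.4,"tx":0,"ty":0,"tz":90,"wx":0,"wy":0,"wz":0},{"jaw":0.4,"tx":0,"ty":0,"tz":110,"wx":0,"wy":0,"wz":0},{"jaw":0.4,"tx":0,"ty":0,"tz":130,"wx":0,"wy":0,"wz":0},{"jaw":0.4,"tx":0,"ty":0,"tz":130,"wx":0,"wy":0,"wz":0},{"jaw":0.4,"tx":0,"ty":0,"tz":130,"wx":0,"wy":0,"wz":0}]'; python3 st.py; python3 - <<'E'
from h import *
a=[]
for c,w in (("scene",(360,275)),("top",(394,235))):
    s=bot.snapshot(c); a.append(cv2.resize(s["frame"][w[1]-50:w[1]+50,w[0]-50:w[0]+50,::-1],(400,400),interpolation=cv2.INTER_CUBIC))
cv2.imwrite("pics/place.png",np.hstack(a))
s=bot.snapshot("scene")
uv,P,f=cap(s,[.548,.062],.02,.12,.05); b=(f[:,2]>150)&(f[:,0]<130)&(f[:,2]>f[:,0]+60)
print(b.sum(),P[b].min(0),P[b].max(0),np.median(P[b],0),np.percentile(P[b][:,2],[2,98]))
E
```

```text
time_s: 16.9
ee_pos: [0.5452, 0.0569, 0.1692]
tool_rot: [0.204, -3.133, 0.003]
wrist_force: [0.3, 1.1, -1.0]
width: 0.0549
grasp_force: 63.4
time_s: 17.6
ee_pos: [0.5464, 0.0616, 0.0394]
tool_rot: [0.211, -3.133, -0.0]
wrist_force: [0.0, -0.2, -0.6]
width: 0.0547
grasp_force: 63.4
j6 -1.67 F [ 0.  -0.2 -0.6] M [-0.059 -0.035  0.033] z [0.5464 0.0616 0.0394] w 0.0547
205 [0.51950052 0.0317333  0.0654146 ] [0.56260821 0.09003389 0.11561569] [0.53560405 0.06519252 0.07034504] [0.06698028 0.11189106]
```

View pics/place.png

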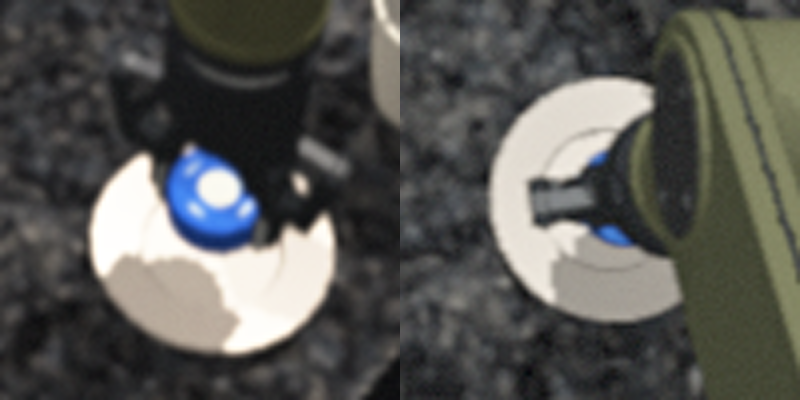

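The cap is level and over the saucer's middle, with its top at about 0.070 m, which puts its underside about 4 mm above the TCP. I'm lowering it with force checks.

```bash
cat > c.py <<'E'
import sys
from plant import bot
st=bot.sense(); print(st["ee_pos"].round(4),st["wrist_force"].round(1)); sys.exit(int(st["wrist_force"][2]>2))
E
python3 -m creep '[{"jaw":0.4,"tx":-1,"ty":0,"tz":12,"wx":0,"wy":0,"wz":0},{"jaw":0.4,"tx":-1,"ty":0,"tz":22,"wx":0,"wy":0,"wz":0},{"jaw":0.4,"tx":-1,"ty":0,"tz":30,"wx":0,"wy":0,"wz":0},{"jaw":0.4,"tx":-1,"ty":0,"tz":34,"wx":0,"wy":0,"wz":0},{"jaw":0.4,"tx":-1,"ty":0,"tz":34,"wx":0,"wy":0,"wz":0},{"jaw":0.4,"tx":-1,"ty":0,"tz":34,"wx":0,"wy":0,"wz":0}]' >/dev/null; python3 c.py &&
python3 -m creep '[{"jaw":0.4,"tx":0,"ty":0,"tz":1,"wx":0,"wy":0,"wz":0},{"jaw":0.4,"tx":0,"ty":0,"tz":1,"wx":0,"wy":0,"wz":0}]' >/dev/null && python3 c.py &&
python3 -m creep '[{"jaw":0.4,"tx":0,"ty":0,"tz":1,"wx":0,"wy":0,"wz":0},{"jaw":0.4,"tx":0,"ty":0,"tz":1,"wx":0,"wy":0,"wz":0}]' >/dev/null && python3 c.py &&
python3 -m creep '[{"jaw":0.4,"tx":0,"ty":0,"tz":1,"wx":0,"wy":0,"wz":0},{"jaw":0.4,"tx":0,"ty":0,"tz":1,"wx":0,"wy":0,"wz":0}]' >/dev/null && python3 c.py &&
python3 -m creep '[{"jaw":0.4,"tx":0,"ty":0,"tz":1,"wx":0,"wy":0,"wz":0},{"jaw":0.4,"tx":0,"ty":0,"tz":1,"wx":0,"wy":0,"wz":0}]' >/dev/null && python3 c.py &&
python3 -m creep '[{"jaw":0.4,"tx":0,"ty":0,"tz":1,"wx":0,"wy":0,"wz":0},{"jaw":0.4,"tx":0,"ty":0,"tz":1,"wx":0,"wy":0,"wz":0}]' >/dev/null && python3 c.py
```

```text
[0.5477 0.0615 0.0053] [-0.5 -0.1  1.1]
[0.548  0.0615 0.0047] [ 1.3  0.8 -1. ]
[0.5478 0.0615 0.0036] [ 0.2 -0.  -0.5]
[0.5477 0.0615 0.0024] [ 0.2 -1.  -0.3]
[0.5477 0.0615 0.0014] [-0.  -0.7  0.6]
[0.5477 0.0615 0.0013] [-2.7 -0.7  6.2]
```

```bash

python3 -m creep '[{"jaw":0.4,"tx":0,"ty":0,"tz":-0.5,"wx":0,"wy":0,"wz":0},{"jaw":0.68,"tx":0,"ty":0,"tz":-0.5,"wx":0,"wy":0,"wz":0},{"jaw":0.72,"tx":0,"ty":0,"tz":-0.5,"wx":0,"wy":0,"wz":0},{"jaw":0.75,"tx":0,"ty":0,"tz":-0.5,"wx":0,"wy":0,"wz":0},{"jaw":0.75,"tx":0,"ty":0,"tz":-0.5,"wx":0,"wy":0,"wz":0}]' 20; python3 st.py
```

```text
time_s: 19.85
ee_pos: [0.5478, 0.0615, 0.0009]
tool_rot: [0.211, -3.134, 0.0]
wrist_force: [0.1, 0.5, 0.4]
width: 0.0641
grasp_force: 0.0
j6 -1.67 F [0.1 0.5 0.4] M [ 0.021 -0.008 -0.005] z [0.5478 0.0615 0.0009] w 0.0641
```

```bash

python3 -m creep '[{"jaw":0.75,"tx":0,"ty":0,"tz":-8,"wx":0,"wy":0,"wz":0},{"jaw":0.85,"tx":0,"ty":0,"tz":-20,"wx":0,"wy":0,"wz":0},{"jaw":1,"tx":0,"ty":0,"tz":-45,"wx":0,"wy":0,"wz":0},{"jaw":1,"tx":0,"ty":0,"tz":-80,"wx":0,"wy":0,"wz":0},{"jaw":1,"tx":0,"ty":0,"tz":-120,"wx":0,"wy":0,"wz":0},{"jaw":1,"tx":0,"ty":0,"tz":-160,"wx":0,"wy":0,"wz":0},{"jaw":1,"tx":0,"ty":0,"tz":-160,"wx":0,"wy":0,"wz":0},{"jaw":1,"tx":0,"ty":0,"tz":-160,"wx":0,"wy":0,"wz":0}]'; python3 sau.py; python3 - <<'E'
from h import *
for c in ("wrist","scene"):
    s=bot.snapshot(c)
    uv,P,f=cap(s,[.548,.062],.022,.06,.06); b=(f[:,2]>f[:,0]+50)
    ct,r=cv2.minEnclosingCircle(P[b][:,:2].astype(np.float32)); print(c,np.round(ct,4),r,np.percentile(P[b][:,2],[5,50,95]).round(4))
save(bot.snapshot("wrist"),"pics/fin.png")
E
```

```text
time_s: 20.65
ee_pos: [0.5486, 0.0616, 0.1633]
tool_rot: [-0.21, 3.13, -0.0]
wrist_force: [-0.8, 0.6, -1.3]
width: 0.0852
grasp_force: 0.0
top 0.82 ell [0.546  0.0668] [0.1174 0.1356] circ [0.548  0.0632] 0.0701
scene 0.6 ell [0.5474 0.0609] [0.1339 0.137 ] circ [0.5469 0.0603] 0.0696
wrist 0.89 ell [0.5468 0.0601] [0.1375 0.138 ] circ [0.5467 0.0599] 0.07
wrist [0.5478 0.0603] 0.028597380965948105 [0.0292 0.0305 0.0316]
scene [0.5472 0.0611] 0.02876499854028225 [0.0261 0.0301 0.0328]
```

View pics/fin.png

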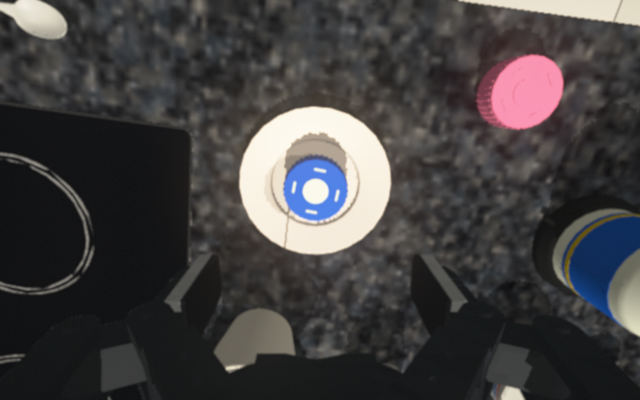

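The cap stands upright in the middle of the saucer at px (316,188), with its top at about 0.031 m (0.032 expected). The gripper is clear of everything, so I'm handing in.

```bash
python3 -c "
from plant import bot
print(bot.sign_off())"
```

```text
the job is handed in; nothing more can be done
None
```

The tub is open: I turned the cap about 72° to its end stop (0.3 N m at the stop), lifted it off and set it down upright, within about 1 mm of the middle of the saucer. I handed the job in at about 21 s; sign-off returned no verdict.

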